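# Snap the retaining ring onto the wheel axle

## Task

Fit the loose snap ring that holds the small wheel on its upright axle: squeeze the ring's two crossed lugs together so that it spreads, pass it over the end of the axle, gently push the sprung wheel down with it until the wheel bottoms, and, still holding it down, let the ring close into the axle's groove, which the wheel hides until then. Do not force it (stay well under 30 N), and do not disturb the jar, tin, spanner and tape roll standing around.

Things in the scene. Friction and masses are not known exactly. Their poses are not given: they have to be found in the camera images.
- ring: Loose dark steel snap ring, 70 g, lying flat, 4 mm thick, 67 mm high with its lugs. Origin: centre of its round opening, on the underside; z up, x from the hinge pin to the overlapping ends. 31 mm over the round part; hinge to x = -26 mm. From each half a post rises beside the opening, and crossed bars (31 to 35 mm up) carry two upright lugs over the opening: squeezing them spreads the ring; springs close it.
- ring_centre (a point): Centre of the ring's opening, 2 mm above ring, same axes. Opening relaxed 20.6 mm. Fully spread (solid stop) a 25 mm rod passes with 2 mm to spare each side across y if the rod's axis lies at about x = +4 mm in the ring's frame (+3 to +5). Squeezing draws the ring back about 4 mm along its own -x against the gripping fingers: its centre then lies about 8 mm behind the grip point. On closing it slides forward again and centres itself on the rod.
- ring_lugs (a point): Where to grip, closing along the ring's y: midway between the lugs, 4 mm from the ring's centre along its x, 56 mm above its underside. Axes as ring. Lugs: upright steel plates 18 mm long (x), 3.5 mm thick, 35 to 67 mm above the underside, brass eyes. Over their outsides 35 mm relaxed; 13.5 mm at the stop, then parallel. Squeezing takes 4 N at first, 11 N at the stop; hold with 25 N or more.
- ring_left (a joint): Opening of one half of the ring about its pin (rad): 0 relaxed, 0.34 fully spread (stop). In the groove it reads about 0; closed on the plain rod above the groove, more than 0.1.
- ring_right (a joint): The same for the other half.
- stand: Fixed stand: dark steel base plate 150 x 110 x 12 mm with a blue clamp block 56 x 56 mm, 45 mm high, that holds the axle upright. Origin on the table under its middle. Carries axle and wheel: black tyre 84 mm across, red disc, aluminium boss 38 mm across whose flat face stands 8 mm above the tyre.
- axle_foot (a point): Point on the table top on the vertical axle axis. The axle may be clamped anywhere in an 18 mm range of height; this is not reported and must be felt. Above this point, depending on it: boss face with the wheel up 85 to 103 mm; boss face with the wheel pushed down to its bottom 77 to 95 mm, always 8 mm lower; end of the axle 105 to 123 mm.
- groove_high (a point): Fixed point on the axle axis, 95 mm above axle_foot: the highest level of the pushed-down boss face (it may be up to 18 mm lower). Axle from its end: cone 7 mm high, 12 to 25 mm across; 15 mm plain 25 mm rod; groove 20 mm across. Wheel bottomed, a ring on the boss face is level with the groove, 2 mm to spare upward. Wheel spring: 2 N at first, 7 N at the bottom, then hard. All greased.
- jar: A jar of screws with a green lid, 54 mm across, 90 mm high, behind the stand; bystander. Origin at its underside.
- tin: A paint tin, 78 mm across, 77 mm high, behind the stand; bystander. Origin at its underside.
- spanner: A spanner 136 mm long lying beside the stand; bystander. Origin at its underside.
- tape: A black roll of tape, 53 mm across, 19 mm high, lying beyond the ring; bystander. Origin at its underside.

How it is judged:
On the way, in this order (a step that is already met when the one before it is completed fails the run):
1. the ring is spread by its lugs and lifted off the table (value of joint each of ring_left, ring_right above 0.22 rad and height (world z) of ring above 0.04 m), for 0.2 s.
2. the spread ring is round the axle and pressed against the wheel (value of joint each of ring_left, ring_right above 0.22 rad and horizontal distance between axle_foot and ring below 0.012 m and height (world z) of ring below 0.104 m and contact force between ring and stand above 4 N), for 0.1 s.
At the end, for the whole second after the job is handed in: The ring sits closed in the axle's groove above the wheel: both halves closed to under 0.06 rad, its centre within 4 mm of the axle's axis, level within 0.12 rad, its underside 74 to 98.5 mm above the table (the range of the groove), at rest and released (value of joint each of ring_left, ring_right below 0.06 rad and horizontal distance between ring and axle_foot below 0.004 m and angle between ring's own z axis and vertical below 0.12 rad and z of ring in the frame of stand between 0.074 and 0.0985 m and linear speed of ring below 0.02 m/s); the robot touches nothing.
It fails at once if the spread ring is pressed on the wheel or axle with more than 30 N (value of joint each of ring_left, ring_right above 0.22 rad and contact force between ring and stand above 30 N).
It fails at once if the jar is moved by more than 15 mm (distance of jar from where it was at the start of the episode above 0.015 m).
It fails at once if the tin is moved by more than 15 mm (distance of tin from where it was at the start of the episode above 0.015 m).
It fails at once if the spanner is moved by more than 15 mm (distance of spanner from where it was at the start of the episode above 0.015 m).
It fails at once if the tape is moved by more than 15 mm (distance of tape from where it was at the start of the episode above 0.015 m).
It also fails if it takes over 58 s, if anything falls off the work surface, if the arm or the gripper's body presses on something with over 40 N, if the wrist force passes 120 N, or if a joint passes its speed limit or range.

## Robot

A 6-joint arm with a two-finger parallel gripper is mounted at the origin on a cart in front of the work surface, level with it; the furniture and walls round the work are solid. World frame = base frame: x ahead of the robot, y to its left, z up, the work surface at z = 0. Lengths are in m, angles in rad, forces in N, time in s.
With the tool pointing down it reaches from about 0.3 to 0.75 m from the base axis. Payload 8.5 kg.
Tool frame: the origin (TCP) lies at the very end of the fingers, on their centre line; the grasp point (between the pads) lies 19 mm behind it (manip.hold_point_z is the distance from the TCP to the grasp point, in m); x points along the fingers, y is the direction in which the jaws open and shut, and the axes are right-handed (so a half turn about x gives the same grasp; the last joint's range is limited). The gripper opens to 85 mm and grips with 20 to 120 N. Pads are 22 mm wide; open, the fingers measure 114 mm over their backs; the gripper's body (76 mm by 85 mm) begins 54 mm behind the grasp point. The pads swing forward as they close: fully open they stand 13 mm farther back than shut.
Start: joints at [-1.436, 0.381, 1.297, -0, 1.464, -0.215], TCP at [0.188, -0.517, 0.231] pointing down, gripper open.
Joint ranges: [-3.11, 3.11], [-0.89, 2.33], [0.22, 2.48], [-1.42, 4.56], [0.17, 2.85], [-2.88, 2.88]. Speed limits (rad/s): [2.39, 2.39, 3.14, 3.14, 3.14, 3.14].

## Interface

Orientations are given as a rotation vector (axis times angle).
In Python, from station import readout, read_camera, manip gives the robot as it stands.
- The arm moves only by the shell command python3 -m creep 'ROWS' [FORCE]. ROWS is JSON, a list that holds one entry, the list of rows, each a list of 7 numbers: the turn, a rotation vector about the tool's x, y, z in units of 6 degrees (1.0 is 6 degrees), then the shift along the tool's x, y, z in units of 25 mm (1.0 is 25 mm), then the closure, from 0 (fully open) to 1 (shut). In form: [[[rx, ry, rz, dx, dy, dz, grip], ...]]. A call has 1 to 5 rows; each row shifts and turns the commanded pose from where the row before left it, along the tool's axes as they then stand; what a row does not reach is not made up. A row lasts 1/8 s, in which the tool goes at most 62.5 mm and 10.7 degrees, less where a joint would pass 70% of its speed; a pose out of reach is approached as far as the arm can. A call is refused whole if a number of a shift passes 1 or a number of a turn 1, either way. A call with a gripper value outside its range is refused whole. The fingers move at their own pace and stop on an object; FORCE is the grip in N (left out, the last holds). Time passes only in rows, so rows that do not move let the fingers close. It gives the time, the measured TCP pose, the force and the opening at its end, in the units of the state.
- readout.read_state(): the state, without advancing time (a new reading comes with each control period).
- read_camera(name): name is "scene" or "top"; returns a dict with "frame" (420x560x3 uint8, blue, green, red), "camera_matrix" (3x3 intrinsics, pixels), "position" and "attitude" of the camera in the world. Camera axes: x right, y down, z forward; pixel columns grow to the right and rows downward; lengths in m; the calibration is good to about 2 mm. A picture is of the moment at which its call begins. There is no depth.
- manip.hand_in(): hands the job in, once; it reports no verdict.
The state is a dict: "time_s": time; "joints": joint angles; "dq": joint speeds; "tau": joint torques, N m; "position": TCP position; "orientation": TCP orientation; "wrist_force": force on the tool from outside, world axes, zero at the start; "torque": the same for the moment, N m; "opening": finger opening in m.
Only numpy, scipy, OpenCV 4.12 (cv2) and the standard library are available. Lean on these libraries where they do the work, as an engineer would, in place of code of your own. Each camera call takes 0.05 s, during which the arm holds its last target. There are 200 camera calls.

## Working session

There is one attempt and no reset: what is moved stays moved. The work goes in short steps, Python scripts to look and compute and a shell command to move; the robot and the scene stay as the last step left them, time stands still between calls to the robot, and variables do not carry over. Pictures are saved under pics/ and viewed, about 8 in all and at most 12, crops included, and the job is handed in when it is done.

```bash
mkdir -p pics; cat > h.py <<'E'
import numpy as np, cv2
from scipy.spatial.transform import Rotation as R
from station import readout, read_camera, manip
def rot(a):
    a=np.array(a,float)
    return a if a.shape==(3,3) else R.from_rotvec(a).as_matrix() if a.size==3 else R.from_quat(a).as_matrix()
def ray(c,u,v,z):
    d=rot(c["attitude"])@np.linalg.inv(c["camera_matrix"])@np.array([u,v,1.]); p=np.array(c["position"])
    return p+d*(z-p[2])/d[2]
def px(c,P):
    q=np.array(c["camera_matrix"])@(rot(c["attitude"]).T@(np.array(P)-c["position"])); return q[:2]/q[2]
E
python3 - <<'E'
from h import *
for n in("top","scene"):
    c=read_camera(n); cv2.imwrite(f"pics/{n}0.png",c["frame"]); print(n,c["position"],c["attitude"],c["camera_matrix"])
s=readout.read_state(); print({k:s[k] for k in s}); print(manip.hold_point_z)
E
```

```text
top [0.53255501 0.01856141 1.09423578] [-2.21449066  2.18460792 -0.05039105] [[433.56465058   0.         281.13822593]
 [  0.         433.56465058 210.15425327]
 [  0.           0.           1.        ]]
scene [0.04552047 0.3452791  0.72756593] [-1.29903016  2.24924258 -0.94401881] [[443.59890789   0.         285.6961258 ]
 [  0.         443.59890789 209.1032857 ]
 [  0.           0.           1.        ]]
{'time_s': 0.1, 'joints': array([-1.43631570e+00,  3.81128358e-01,  1.29815503e+00, -3.71986834e-05,
        1.46361973e+00, -2.15277714e-01]), 'dq': array([-1.09825902e-03, -7.18564187e-05, -2.64701639e-03,  9.64376634e-04,
        2.29938107e-04, -1.12127236e-03]), 'tau': array([ 2.76467777e-03, -4.49220121e+01, -2.31659228e+01, -1.86529160e-04,
        3.58456215e-03,  2.04259095e-05]), 'position': array([ 0.18843258, -0.5164306 ,  0.23078376]), 'orientation': array([ 2.03177117,  0.36033509, -2.03173821]), 'wrist_force': array([-0.74007911,  0.16708696, -0.71584514]), 'torque': array([-0.03861139, -0.04862301,  0.01420658]), 'opening': 0.08540948436694282}
0.0187
```

View pics/top0.png

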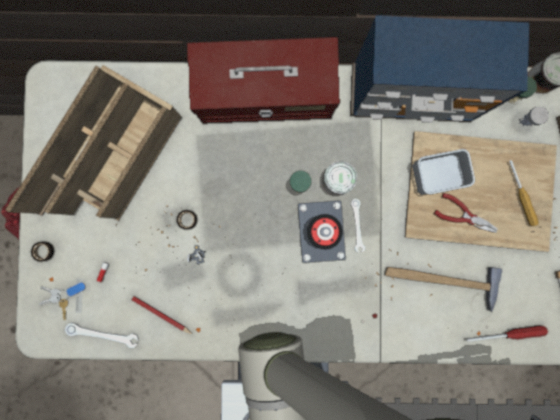

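View pics/scene0.png

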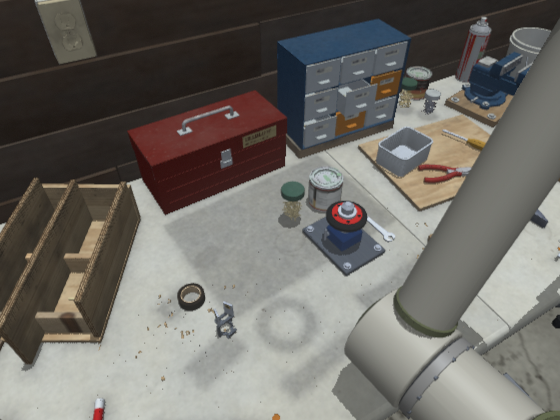

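The top view shows the ring at about (197,255), the tape at (187,219) and the wheel at (324,232). In the scene view the ring is at about (225,320) and the boss at (348,210). Next I'll enlarge these.

```bash
python3 - <<'E'
from h import *
t=cv2.imread("pics/top0.png"); s=cv2.imread("pics/scene0.png")
def z(i,x,y,w,h,W=400,H=300): return cv2.resize(i[y:y+h,x:x+w],(W,H),interpolation=cv2.INTER_CUBIC)
a=np.vstack([np.hstack([z(t,177,240,40,30),z(s,200,295,60,45)]),np.hstack([z(t,290,205,72,54),z(s,312,190,80,60)])])
cv2.imwrite("pics/z1.png",a)
c=read_camera("top")
for u,v,zz in[(197,255,0.0),(324,232,.095),(187,219,.01)]: print(ray(c,u,v,zz))
# tyre red disc
hsv=cv2.cvtColor(t,cv2.COLOR_BGR2HSV); m=((hsv[...,0]<8)|(hsv[...,0]>172))&(hsv[...,1]>140)&(hsv[...,2]>80); m[:200]=0;m[265:]=0;m[:,:295]=0;m[:,350:]=0
p=cv2.findNonZero(m.astype(np.uint8)); print(cv2.minEnclosingCircle(p))
# base plate mask
cs=read_camera("scene"); 
print(ray(c,302,203,.012),ray(c,343,203,.012),ray(c,302,261,.012),ray(c,344,260,.012))
E
```

```text
[0.46552306 0.22738215 0.        ]
[ 0.52802356 -0.08183738  0.095     ]
[0.55545928 0.25245212 0.01      ]
((324.5869445800781, 231.4130401611328), 13.6603422164917)
[ 0.59932783 -0.03449564  0.012     ] [ 0.60072757 -0.13703671  0.012     ] [ 0.45490975 -0.03614362  0.012     ] [ 0.45878814 -0.14054685  0.012     ]
```

View pics/z1.png

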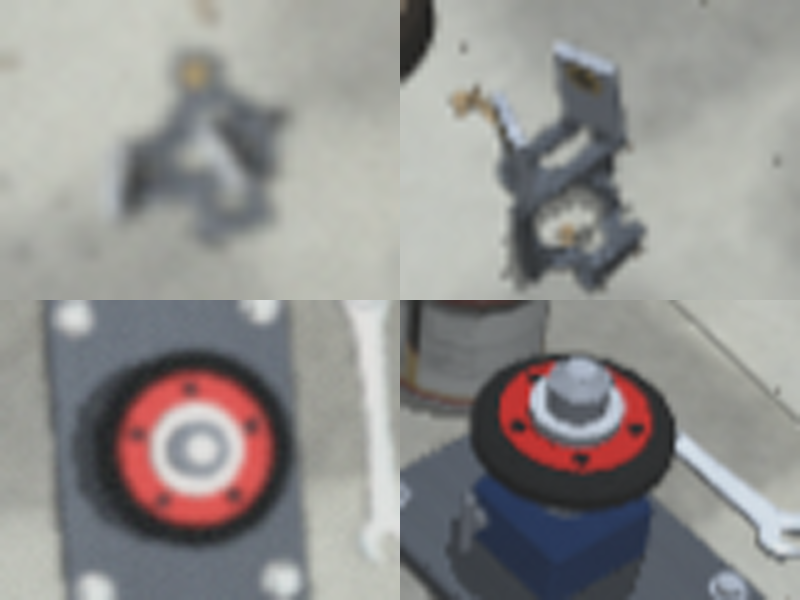

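The crops show two lugs with bright top edges. In the top crop they run (115,165)–(115,210) and (205,125)–(245,185), and the brass hinge is at (196,73), so the ring's x points down and slightly right, towards the robot. The axle end is at (203,448) in the lower-left crop and (577,365) in the scene crop. Next I'll cast these points.

```bash
cat > m.py <<'E'
from h import *
T=read_camera("top");S=read_camera("scene")
f=lambda X,Y,x0,y0,s:(x0+(X+.5)/s-.5,y0+(Y+.5)/s-.5)
tt=lambda X,Y:f(X,Y,177,240,10); ss=lambda X,Y:f(X-400,Y,200,295,400/60)
np.set_printoptions(precision=4,suppress=True)
print("lugs top",*[ray(T,*tt(*p),.067) for p in[(117,163),(114,212),(203,122),(245,188)]])
print("lugs scene",*[ray(S,*ss(*p),.067) for p in[(497,93),(522,143),(555,45),(617,70)]])
h=ray(T,*tt(196,73),.004);print("hinge",h,"in scene",(px(S,h)-[200,295])*400/60+[400,0], "ends",ray(T,*tt(235,230),.004))
print("ring opening scene",ray(S,*ss(572,222),.004))
# axle: red disc centre, axle end
for z in(.105,.114,.123): print(z,ray(T,*f(202,448-300,290,205,400/72),z),ray(S,*f(580-400,365-300,312,190,5),z))
m=cv2.cvtColor(T["frame"],cv2.COLOR_BGR2HSV)
for z in(.077,.095): print("disc",z,ray(T,324.59,231.41,z))
E
python3 m.py
```

```text
lugs top [0.4674 0.2352 0.067 ] [0.4558 0.2356 0.067 ] [0.4773 0.2151 0.067 ] [0.4619 0.2049 0.067 ]
lugs scene [0.4687 0.2342 0.067 ] [0.452  0.2347 0.067 ] [0.4746 0.2152 0.067 ] [0.4596 0.2044 0.067 ]
hinge [0.4861 0.2292 0.004 ] in scene [509.2456 160.7885] ends [0.447  0.2186 0.004 ]
ring opening scene [0.4613 0.2224 0.004 ]
0.105 [ 0.5299 -0.0853  0.105 ] [ 0.5389 -0.094   0.105 ]
0.114 [ 0.5299 -0.0843  0.114 ] [ 0.5318 -0.0876  0.114 ]
0.123 [ 0.5299 -0.0834  0.123 ] [ 0.5246 -0.0813  0.123 ]
disc 0.077 [ 0.5293 -0.085   0.077 ]
disc 0.095 [ 0.5294 -0.0832  0.095 ]
```

```bash
cat > d.py <<'E'
# usage: d.py x y z thetadeg : turn & shifts (units) to reach TCP target with tool y along +-ring y
from h import *; import sys
np.set_printoptions(precision=3,suppress=True)
s=readout.read_state();A=rot(s["orientation"])
x,y,z,th=map(float,sys.argv[1:]);th=np.radians(th)
print("t",s["time_s"],"pos",s["position"],"open",s["opening"],"F",s["wrist_force"],"M",s["torque"],"j6",s["joints"][5],"axes\n",A)
yr=np.array([-np.sin(th),np.cos(th),0])
for sg in(1,-1):
    Y=sg*yr;X=np.array([0,0,-1.]);B=np.c_[X,Y,np.cross(X,Y)]
    rv=R.from_matrix(A.T@B).as_rotvec()
    print("turn units",np.degrees(rv)/6,"shift after turn",B.T@(np.array([x,y,z])-s["position"])/.025)
E
python3 d.py .4645 .2224 .14 196.3
```

```text
t 0.3 pos [ 0.188 -0.517  0.231] open 0.08579433329838984 F [-0.238 -0.278 -0.035] M [-0.052  0.018  0.019] j6 -0.21527537921620377 axes
 [[-0.     0.343 -0.939]
 [ 0.    -0.939 -0.343]
 [-1.    -0.    -0.   ]]
turn units [ 0.623 -0.001  0.004] shift after turn [  3.645 -25.273 -18.894]
turn units [-29.377  -0.007  -0.002] shift after turn [ 3.645 25.273 18.894]
```

```bash
python3 -m creep '[[[0.62,0,0,0,-1,-0.75,0],[0,0,0,0,-1,-0.75,0],[0,0,0,0,-1,-0.75,0],[0,0,0,0,-1,-0.75,0],[0,0,0,0,-1,-0.75,0]]]'
python3 -m creep '[[[0,0,0,0,-1,-0.75,0],[0,0,0,0,-1,-0.75,0],[0,0,0,0,-1,-0.75,0],[0,0,0,0,-1,-0.75,0],[0,0,0,0,-1,-0.75,0]]]'
python3 -m creep '[[[0,0,0,0,-1,-0.75,0],[0,0,0,0,-1,-0.75,0],[0,0,0,0,-1,-0.75,0],[0,0,0,0,-1,-0.75,0],[0,0,0,0,-1,-0.75,0]]]'
python3 -m creep '[[[0,0,0,0,-1,-0.75,0],[0,0,0,0,-1,-0.75,0],[0,0,0,0,-1,-0.75,0],[0,0,0,0,-1,-0.75,0],[0,0,0,0,-1,-0.75,0]]]'
python3 d.py .4645 .2224 .14 196.3
```

```text
time_s: 0.92
position: [0.2416, -0.3687, 0.2313]
orientation: [2.069, 0.296, -2.069]
wrist_force: [0.5, -0.3, 0.1]
opening: 0.0854
time_s: 1.55
position: [0.2964, -0.2224, 0.2314]
orientation: [2.069, 0.296, -2.069]
wrist_force: [0.3, 0.1, 0.1]
opening: 0.0853
time_s: 2.17
position: [0.3513, -0.0761, 0.2314]
orientation: [2.069, 0.296, -2.068]
wrist_force: [0.2, -0.3, -0.8]
opening: 0.0855
time_s: 2.8
position: [0.4062, 0.0703, 0.2314]
orientation: [2.069, 0.297, -2.068]
wrist_force: [0.0, -0.9, 0.1]
opening: 0.0854
t 2.8 pos [0.406 0.07  0.231] open 0.08535543221982302 F [ 0.044 -0.949  0.11 ] M [-0.021 -0.058 -0.029] j6 1.1680917664407213 axes
 [[ 0.     0.281 -0.96 ]
 [-0.    -0.96  -0.281]
 [-1.     0.    -0.   ]]
turn units [ 0.005 -0.002 -0.001] shift after turn [ 3.656 -5.185 -3.947]
turn units [-29.995   0.002  -0.003] shift after turn [3.656 5.185 3.947]
```

```bash
python3 -m creep '[[[0,0,0,0,-1,-0.8,0],[0,0,0,0,-1,-0.8,0],[0,0,0,0,-1,-0.8,0],[0,0,0,0,-1,-0.8,0],[0,0,0,0,-1,-0.75,0]]]'
python3 -m creep '[[[0,0,0,1,-0.18,0,0],[0,0,0,1,0,0,0],[0,0,0,1,0,0,0],[0,0,0,0.65,0,0,0],[0,0,0,0,0,0,0]]]'
python3 d.py .4645 .2224 .038 196.3
python3 - <<'E'
from h import *
T=read_camera("top");S=read_camera("scene")
z=lambda i,x,y,w,h: cv2.resize(i[y:y+h,x:x+w],(400,300),interpolation=cv2.INTER_CUBIC)
cv2.imwrite("pics/a.png",np.hstack([z(T["frame"],167,232,64,48),z(S["frame"],180,265,88,66)]))
E
```

```text
time_s: 3.42
position: [0.4659, 0.218, 0.2313]
orientation: [2.069, 0.297, -2.069]
wrist_force: [0.4, -0.6, 0.3]
opening: 0.0854
time_s: 4.05
position: [0.4638, 0.2211, 0.1392]
orientation: [2.066, 0.296, -2.071]
wrist_force: [-0.8, -0.5, -1.1]
opening: 0.0857
t 4.05 pos [0.464 0.221 0.139] open 0.0857076507065982 F [-0.803 -0.514 -1.059] M [ 0.045 -0.032  0.   ] j6 1.5001117359861942 axes
 [[-0.002  0.281 -0.96 ]
 [-0.001 -0.96  -0.281]
 [-1.    -0.     0.002]]
turn units [0.004 0.023 0.002] shift after turn [ 4.05  -0.041 -0.04 ]
turn units [-29.996  -0.002   0.036] shift after turn [4.05  0.041 0.04 ]
```

View pics/a.png

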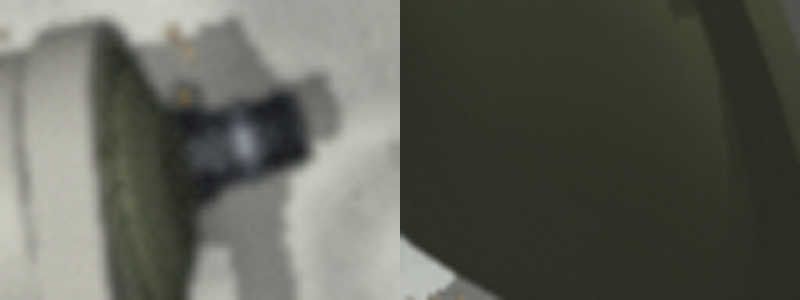

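The arm hides the ring here: the top crop shows only the fingers, and the scene crop shows only the forearm. I'll go on using the measured position.

```bash
python3 -m creep '[[[0,0,0,1,-0.04,-0.04,0],[0,0,0,1,0,0,0],[0,0,0,1,0,0,0],[0,0,0,0.7,0,0,0],[0,0,0,0.35,0,0,0]]]' 40
python3 -m creep '[[[0,0,0,0,0,0,0],[0,0,0,0,0,0,0.4],[0,0,0,0,0,0,0.5],[0,0,0,0,0,0,0.6],[0,0,0,0,0,0,0.7]]]'
python3 -m creep '[[[0,0,0,0,0,0,0.8],[0,0,0,0,0,0,0.9],[0,0,0,0,0,0,1],[0,0,0,0,0,0,1],[0,0,0,0,0,0,1]]]'
python3 d.py .4645 .2224 .038 196.3
```

```text
time_s: 4.78
position: [0.4653, 0.2226, 0.0389]
orientation: [2.069, 0.297, -2.068]
wrist_force: [-0.1, -0.4, 0.4]
opening: 0.0853
time_s: 5.4
position: [0.4646, 0.2226, 0.0395]
orientation: [2.068, 0.297, -2.069]
wrist_force: [-3.2, 0.4, 7.7]
opening: 0.0256
time_s: 6.02
position: [0.4649, 0.222, 0.0404]
orientation: [2.068, 0.296, -2.067]
wrist_force: [-5.7, -4.4, 19.3]
opening: 0.0089
t 6.025 pos [0.465 0.222 0.04 ] open 0.008859855587247964 F [-5.659 -4.425 19.337] M [-0.88   1.074  0.099] j6 1.5020664885004513 axes
 [[ 0.001  0.282 -0.96 ]
 [-0.001 -0.96  -0.282]
 [-1.     0.001 -0.   ]]
turn units [ 0.009 -0.003 -0.01 ] shift after turn [ 0.097 -0.019  0.01 ]
turn units [-29.991   0.016  -0.005] shift after turn [ 0.097  0.019 -0.01 ]
```

The opening reads 8.9 mm, well under the 13.5 mm expected at the stop, and there is an upward force of 19 N. I'll look before doing anything else.

```bash
python3 - <<'E'
from h import *
T=read_camera("top");S=read_camera("scene")
cv2.imwrite("pics/b0.png",S["frame"])
z=lambda i,x,y,w,h: cv2.resize(i[y:y+h,x:x+w],(400,300),interpolation=cv2.INTER_CUBIC)
cv2.imwrite("pics/b.png",np.hstack([z(T["frame"],167,232,64,48),z(S["frame"],100,215,240,180)]))
E
```

```text
(no output)
```

View pics/b.png

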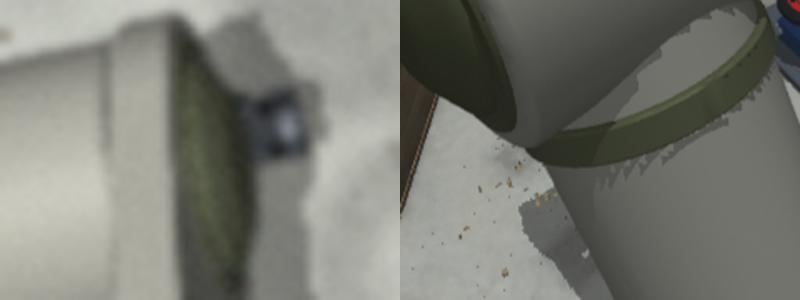

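Neither view shows the ring because the arm covers it. I'll ease up to relieve the load and watch the force and opening.

```bash
python3 -m creep '[[[0,0,0,-0.04,0,0,1],[0,0,0,-0.04,0,0,1]]]'
python3 -m creep '[[[0,0,0,-0.05,0,0,1],[0,0,0,-0.05,0,0,1]]]'
python3 -m creep '[[[0,0,0,-0.1,0,0,1],[0,0,0,-0.1,0,0,1]]]'

```

```text
time_s: 6.38
position: [0.465, 0.2225, 0.041]
orientation: [2.069, 0.297, -2.069]
wrist_force: [-0.6, -0.4, -1.4]
opening: 0.0086
time_s: 6.62
position: [0.465, 0.2225, 0.0432]
orientation: [2.068, 0.297, -2.069]
wrist_force: [0.2, -0.2, -0.4]
opening: 0.0086
time_s: 6.88
position: [0.465, 0.2225, 0.0485]
orientation: [2.069, 0.297, -2.069]
wrist_force: [-0.6, -0.5, -1.6]
opening: 0.0085
```

```bash
python3 -m creep '[[[0,0,0,-0.5,0,0,1],[0,0,0,-1,0,0,1],[0,0,0,-1,0,0,1],[0,0,0,-1,0,0,1],[0,0,0,-1,0,0,1]]]'
python3 -m creep '[[[0,0,0,-1,0.5,0.1,1],[0,0,0,-0.5,1,0.1,1],[0,0,0,0,1,0.1,1],[0,0,0,0,1,0.1,1],[0,0,0,0,1,0.1,1]]]'
python3 -m creep '[[[0,0,0,0,1,0.1,1],[0,0,0,0,1,0.1,1],[0,0,0,0,1,0.1,1],[0,0,0,0,0.5,0.1,1],[0,0,0,0,0,0,1]]]'
python3 - <<'E'
from h import *
T=read_camera("top");S=read_camera("scene")
p=readout.read_state()["position"];g=p+[0,0,-.01];u=px(S,g);v=px(T,g);print(p,u,v)
def z(i,c,w,h):
    x=int(c[0]-w/2);y=int(c[1]-h/2);return cv2.resize(i[y:y+h,x:x+w],(400,400),interpolation=cv2.INTER_CUBIC)
cv2.imwrite("pics/c.png",np.hstack([z(T["frame"],v,64,64),z(S["frame"],u,100,100)]))
E
```

```text
time_s: 7.5
position: [0.4649, 0.2225, 0.1625]
orientation: [2.069, 0.297, -2.068]
wrist_force: [-0.3, -0.4, 0.2]
opening: 0.0083
time_s: 8.12
position: [0.4846, 0.1102, 0.1992]
orientation: [2.069, 0.297, -2.068]
wrist_force: [0.2, 0.4, -0.5]
opening: 0.0084
time_s: 8.75
position: [0.4995, 0.024, 0.1986]
orientation: [2.069, 0.296, -2.069]
wrist_force: [0.5, -0.4, -1.4]
opening: 0.0084
[0.49940123 0.0248086  0.19852083] [310.64712872 205.15605971] [277.20594493 245.32451314]
```

View pics/c.png

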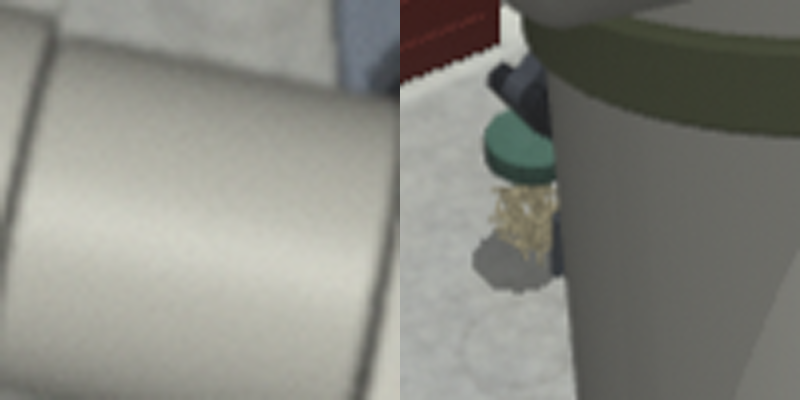

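The arm still covers the ring, with only a dark finger piece showing near (525,85). I'll check whether the ring has left its place on the table, and view the whole scene.

```bash
python3 - <<'E'
from h import *
T=read_camera("top");S=read_camera("scene")
cv2.imwrite("pics/d.png",np.hstack([cv2.resize(T["frame"][150:350,130:390],(520,400)),cv2.resize(S["frame"][100:380,100:296],(280,400))]))
E
```

```text
(no output)
```

View pics/d.png

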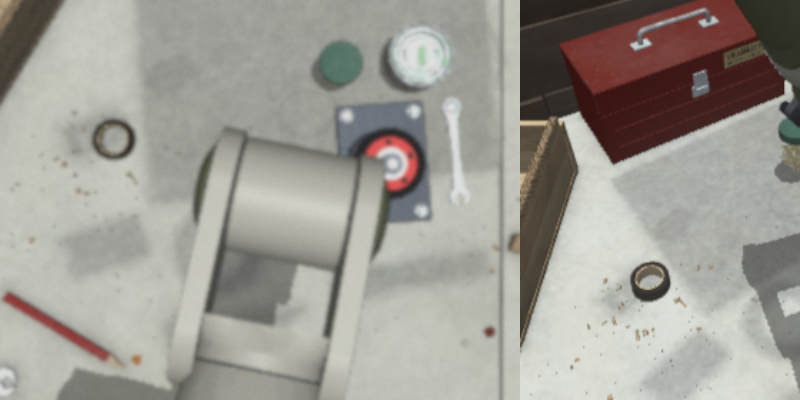

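The ring has left the table, so it is in the gripper. Raising the tool should bring it into the scene camera's view under the wrist.

```bash
python3 -m creep '[[[0,0,0,-1,0.6,0,1],[0,0,0,-1,0.6,0,1],[0,0,0,-1,0.6,0,1],[0,0,0,-1,0.6,0,1],[0,0,0,-1,0.6,0,1]]]'
python3 -m creep '[[[0,0,0,-1,0,0,1],[0,0,0,-1,0,0,1],[0,0,0,-1,0,0,1],[0,0,0,-1,0,0,1],[0,0,0,0,0,0,1]]]'
python3 - <<'E'
from h import *
S=read_camera("scene")
p=readout.read_state()["position"];g=p+[0,0,-.02];u=px(S,g);print(p,u,px(S,p),px(S,p+[0,0,.03]))
x=int(min(max(u[0]-60,0),440));y=int(max(u[1]-60,0));print(x,y);cv2.imwrite("pics/eS.png",S["frame"])
cv2.imwrite("pics/e.png",cv2.resize(S["frame"][y:y+90,x:x+120],(800,600),interpolation=cv2.INTER_CUBIC))
E
```

```text
time_s: 9.57
position: [0.5206, -0.0475, 0.3242]
orientation: [2.068, 0.298, -2.068]
wrist_force: [0.9, 0.2, -1.2]
opening: 0.0088
time_s: 10.2
position: [0.5209, -0.0472, 0.4245]
orientation: [2.071, 0.296, -2.064]
wrist_force: [-0.1, 0.3, -1.7]
opening: 0.0084
[ 0.52074127 -0.04726866  0.42305807] [350.83076178  76.65244363] [352.37883915  64.03269143] [354.83163666  44.03776249]
290 16
```

View pics/e.png

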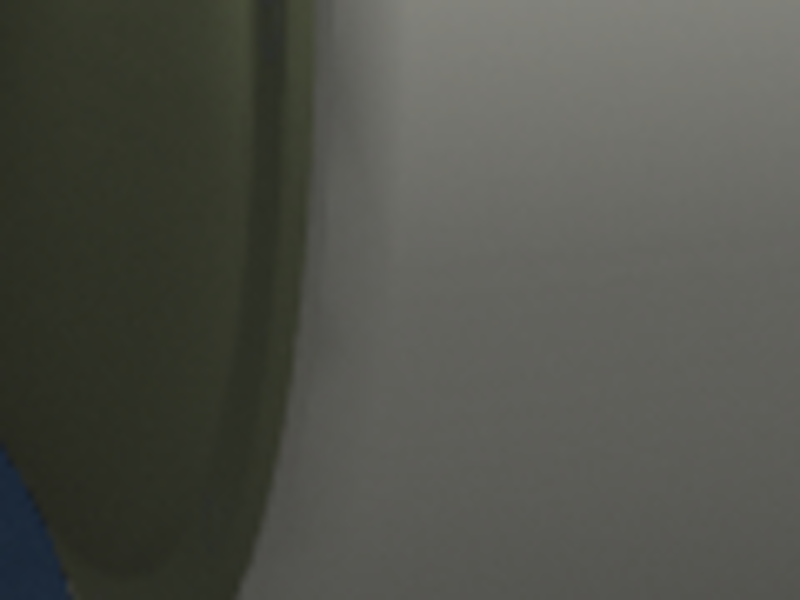

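That view is blocked by the arm's elbow. I'll move right, where the top camera should see under the wrist at an angle.

```bash
python3 -m creep '[[[0,0,0,0,1,0.4,1],[0,0,0,0,1,0.4,1],[0,0,0,0,1,0.4,1],[0,0,0,0,1,0.4,1],[0,0,0,0,1,0.4,1]]]'
python3 -m creep '[[[0,0,0,0,1,0.4,1],[0,0,0,0,1,0.4,1],[0,0,0,0,1,0.4,1],[0,0,0,0,1,0.4,1],[0,0,0,0,0,0,1]]]'
cat > look.py <<'E'
from h import *; import sys
out=[]
p=readout.read_state()["position"]
for n in("top","scene"):
    C=read_camera(n);f=C["frame"];cv2.imwrite(f"pics/{sys.argv[1]}_{n}.png",f)
    u=px(C,p+[0,0,-.02]);x=int(np.clip(u[0]-40,0,480));y=int(np.clip(u[1]-50,0,320));print(n,u,"crop",x,y)
    out.append(cv2.resize(f[y:y+100,x:x+80],(400,500),interpolation=cv2.INTER_CUBIC))
print(p);cv2.imwrite(f"pics/{sys.argv[1]}.png",np.hstack(out))
E
python3 look.py g
```

```text
time_s: 10.88
position: [0.5076, -0.1823, 0.4217]
orientation: [2.067, 0.299, -2.071]
wrist_force: [0.2, -0.2, -0.9]
opening: 0.0085
time_s: 11.5
position: [0.4973, -0.2901, 0.4211]
orientation: [2.068, 0.298, -2.073]
wrist_force: [0.0, 1.1, -2.0]
opening: 0.0084
top [473.72587768 254.17188716] crop 433 204
scene [477.70943347  48.64989089] crop 437 0
[ 0.49734153 -0.2901246   0.42109492]
```

View pics/g.png

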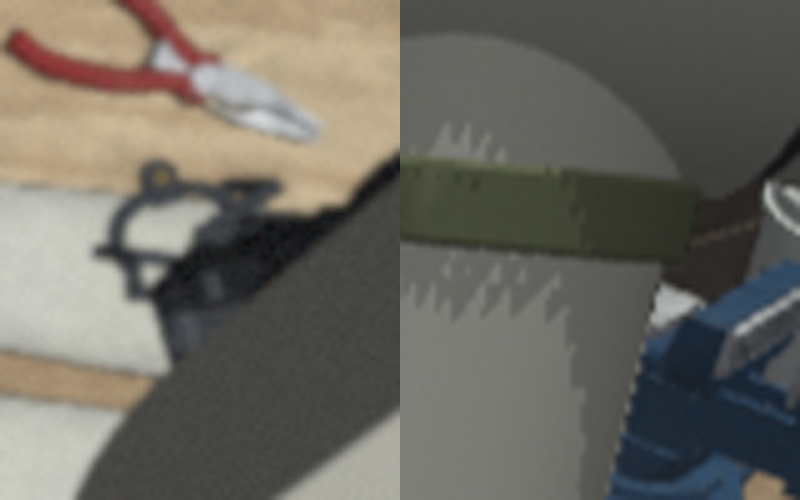

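This top crop shows the ring hanging from the fingers. Its hinge eye is at crop (158,177), the left half arcs to a free end at (95–160,255), and another brass spot is at (235,195). Next I'll compute the hinge position relative to the grip.

```bash
python3 - <<'E'
from h import *
np.set_printoptions(precision=4,suppress=True)
T=read_camera("top");s=readout.read_state();p=s["position"];A=rot(s["orientation"]);print(A[:,0])
im=T["frame"]
def rel(X,Y,z):
    q=ray(T,433+(X+.5)/5-.5,204+(Y+.5)/5-.5,z);return A[:,[2,1,0]].T@(q-p)*1000
u=p[2]-.040
print("hinge",rel(158,177,u+.004)," ring-x, -ring-y?")
print("2nd brass z=lug 56",rel(235,195,u+.056), "z=4",rel(235,195,u+.004),"bar tip",rel(278,186,u+.067),rel(278,186,u+.056))
print("left end",rel(95,252,u+.004),rel(130,292,u+.004),"arc outer left",rel(108,225,u+.004))
print("finger nearest corner",rel(158,282,p[2]),rel(160,290,p[2]))
cv2.imwrite("pics/k.png",cv2.resize(im[228:276,444:508],(800,600),interpolation=cv2.INTER_LANCZOS4))
E
```

```text
[-0.0007  0.0009 -1.    ]
hinge [-24.4212  -0.0986  35.9903]  ring-x, -ring-y?
2nd brass z=lug 56 [-19.9707  -0.199  -16.0078] z=4 [-12.0646  22.4037  35.9726] bar tip [-20.762    8.0929 -27.0165] [-19.0745  13.0974 -16.0209]
left end [ -6.5976 -26.845   36.0244] [  8.8866 -19.5784  36.0233] arc outer left [-13.8554 -20.2637  36.0149]
finger nearest corner [  1.7271 -23.8801   0.0247] [  4.2492 -23.9905   0.0259]
```

View pics/k.png

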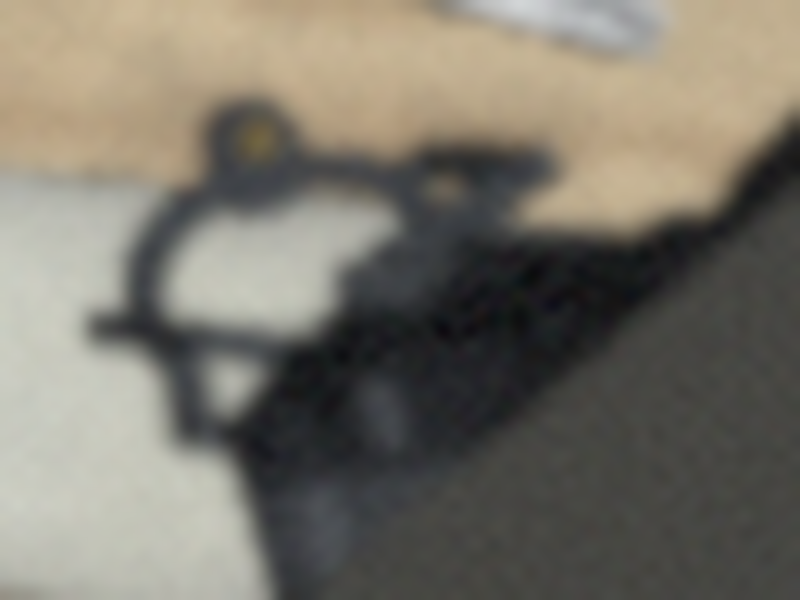

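The enlargement shows the pin eye at (257,140), the spread left half with its outermost edge near (128,290), and the lugs between the fingers. The ring looks well spread and centred in y. Next I'll fit the left half's outer arc to pin down the ring's x in the grip.

```bash
python3 - <<'E'
from h import *
from scipy.optimize import least_squares
np.set_printoptions(precision=2,suppress=True)
C=read_camera("top");s=readout.read_state();p=s["position"];A=rot(s["orientation"]);g=cv2.cvtColor(cv2.imread("pics/g_top.png"),cv2.COLOR_BGR2GRAY).astype(float)
u=p[2]-.040
rel=lambda x,y,z:(A[:,[2,1]].T@(ray(C,x,y,z)-p)*1000)
def sub(prof):  # first half-level crossing from bright to dark
    k=int(np.argmin(prof)); lev=(prof[0]+prof[k])/2
    for i in range(k):
        if prof[i]>=lev>prof[i+1]: return i+(prof[i]-lev)/(prof[i]-prof[i+1])
P=[]
for y in range(243,253):
    pr=g[y,449:461];x=sub(pr)
    if x is not None: q=rel(449+x,y,u);P.append(q);print(y,449+x,q,pr.astype(int)[:10])
# inner edge along columns/rows: right crossing
P=np.array(P)
f=least_squares(lambda c:np.hypot(*(P-c).T)-15.5,[-5,-6]);print("centre r15.5",f.x,f.fun)
b=cv2.imread("pics/g_top.png").astype(int);m=b[...,2]-b[...,0];m=m[234:245,458:472];yy,xx=np.mgrid[234:245,458:472];print(m)
E
```

```text
243 457.62 [-20.49 -10.79] [172 167 167 167 167 167 165 157 142 117]
244 457.046875 [-19.18 -12.17] [182 182 178 179 179 175 170 154 127  95]
245 456.14102564102564 [-18.01 -14.06] [187 187 187 183 185 179 164 136  97  74]
246 455.3936170212766 [-16.78 -15.71] [190 192 189 189 185 176 149 102  71  71]
247 454.8139534883721 [-15.47 -17.09] [192 193 189 191 185 167 124  81  72  94]
248 454.41 [-14.08 -18.19] [195 193 192 193 183 155 105  74  80 121]
249 454.19444444444446 [-12.62 -19.  ] [198 196 193 192 180 145  91  71  92 142]
250 453.9878048780488 [-11.14 -19.79] [199 195 195 192 176 135  83  72 100 151]
251 453.95 [ -9.6  -20.32] [199 197 196 190 172 132  82  69 106 153]
252 453.38235294117646 [ -8.28 -21.68] [200 193 184 165 146 112  73  66  97 142]
centre r15.5 [-5.2  -5.66] [ 0.63 -0.08 -0.18 -0.17 -0.13 -0.14 -0.24 -0.17 -0.2   0.81]
[[ 46  47  48  48  48  46  46  49  50  49  52  53  50  49]
 [ 45  45  46  42  41  39  36  38  43  48  52  51  52  50]
 [ 45  46  43  38  29  17  16  19  25  35  45  50  51  52]
 [ 48  46  38  26   9   5  10  15  12  20  35  48  51  49]
 [ 47  44  35  16   0  10  29  34  22  13  29  45  48  48]
 [ 49  46  38  14   0  12  34  45  34  13  21  33  37  40]
 [ 50  44  36  15  -3   4  23  32  21   3   5  12  18  21]
 [ 45  43  35  13  -4  -4   3   6   3  -5  -8  -5  -2   2]
 [ 34  32  25   5  -8  -8  -8  -8  -7 -10  -9  -3   4   7]
 [ 12   9   6  -2  -9  -7 -10  -7  -8  -7  -1   4  11  14]
 [ -1  -5  -6  -7  -2  -4  -4  -4  -2  -2   4   7  12  12]]
```

The arc fits a 15.5 mm circle to within about 0.2 mm, centred 5.2 mm behind the grip. That puts the rod's best position about 0 to 1 mm behind the TCP. The nominal figures would give 4 mm, but I trust this measurement because the same camera located the axle. I'll go over the axle now.

```bash
python3 -m creep '[[[0,0,0,0.8,-0.9,-0.4,1],[0,0,0,1,-0.9,-0.4,1],[0,0,0,1,-0.9,-0.4,1],[0,0,0,1,-0.9,-0.4,1],[0,0,0,1,-0.9,-0.4,1]]]'
python3 -m creep '[[[0,0,0,1,-0.9,-0.4,1],[0,0,0,1,-0.9,-0.4,1],[0,0,0,1,-0.9,-0.4,1],[0,0,0,1,-0.3,-0.3,1],[0,0,0,0,0,0,1]]]'
python3 d.py .529 -.0844 .16 196.3
```

```text
time_s: 12.32
position: [0.5138, -0.1651, 0.3028]
orientation: [2.068, 0.298, -2.067]
wrist_force: [0.8, -0.5, -0.6]
opening: 0.0087
time_s: 12.95
position: [0.5281, -0.083, 0.2022]
orientation: [2.065, 0.3, -2.071]
wrist_force: [-0.1, -0.2, -0.6]
opening: 0.0081
t 12.95 pos [ 0.528 -0.083  0.202] open 0.008061552540716943 F [-0.105 -0.177 -0.629] M [-0.005  0.003 -0.013] j6 0.9063906568698671 axes
 [[-0.003  0.283 -0.959]
 [ 0.001 -0.959 -0.283]
 [-1.    -0.002  0.002]]
turn units [0.024 0.024 0.019] shift after turn [ 1.69   0.065 -0.018]
turn units [-29.976  -0.03    0.037] shift after turn [ 1.69  -0.065  0.018]
```

```bash
python3 -m creep '[[[0,0,0,0.8,0.03,0,1],[0,0,0,0.6,0,0,1],[0,0,0,0.2,0,0,1],[0,0,0,0,0,0,1],[0,0,0,0,0,0,1]]]'
python3 d.py .529 -.0844 .16 196.3
python3 -m creep '[[[0,0,0,0.04,0,0,1],[0,0,0,0.04,0,0,1],[0,0,0,0,0,0,1]]]'
python3 d.py .529 -.0844 .16 196.3
```

```text
time_s: 13.58
position: [0.5294, -0.0854, 0.1642]
orientation: [2.07, 0.296, -2.067]
wrist_force: [0.4, -0.0, -1.0]
opening: 0.0085
t 13.575 pos [ 0.529 -0.085  0.164] open 0.00850654505366959 F [ 0.415 -0.046 -0.967] M [ 0.004  0.01  -0.006] j6 0.9051512400455917 axes
 [[ 0.001  0.281 -0.96 ]
 [-0.001 -0.96  -0.281]
 [-1.     0.001 -0.001]]
turn units [ 0.003 -0.012 -0.009] shift after turn [ 0.17  -0.041  0.003]
turn units [-29.997   0.015  -0.019] shift after turn [ 0.17   0.041 -0.003]
time_s: 13.95
position: [0.529, -0.0852, 0.1613]
orientation: [2.068, 0.297, -2.069]
wrist_force: [-0.3, 0.4, 0.0]
opening: 0.0087
t 13.95 pos [ 0.529 -0.085  0.161] open 0.008745680429816188 F [-0.278  0.447  0.015] M [ 0.023 -0.038 -0.041] j6 0.9052272096570343 axes
 [[-0.     0.281 -0.96 ]
 [ 0.    -0.96  -0.281]
 [-1.    -0.     0.   ]]
turn units [0.004 0.002 0.001] shift after turn [ 0.05  -0.029 -0.009]
turn units [-29.996  -0.002   0.003] shift after turn [0.05  0.029 0.009]
```

```bash
sh -c "
python3 -m creep '[[[0,0,0,0.04,-0.03,0,1],[0,0,0,0.04,0,0,1],[0,0,0,0.04,0,0,1]]]'
python3 -m creep '[[[0,0,0,0.04,0,0,1],[0,0,0,0.04,0,0,1],[0,0,0,0.04,0,0,1]]]'
python3 -m creep '[[[0,0,0,0.04,0,0,1],[0,0,0,0.04,0,0,1]]]'
python3 -m creep '[[[0,0,0,0.04,0,0,1],[0,0,0,0.04,0,0,1]]]'
" | grep -v orient
```

```text
time_s: 14.32
position: [0.5288, -0.0845, 0.1582]
wrist_force: [0.5, 0.1, -0.4]
opening: 0.0088
time_s: 14.7
position: [0.5288, -0.0845, 0.1552]
wrist_force: [-0.2, -0.1, -0.5]
opening: 0.0084
time_s: 14.95
position: [0.5288, -0.0845, 0.1533]
wrist_force: [-0.1, -0.8, -0.6]
opening: 0.0088
time_s: 15.2
position: [0.5288, -0.0844, 0.1513]
wrist_force: [0.6, 0.3, -1.2]
opening: 0.0085
```

```bash
sh -c "
python3 -m creep '[[[0,0,0,0.04,0,0,1],[0,0,0,0.04,0,0,1]]]'
python3 -m creep '[[[0,0,0,0.04,0,0,1],[0,0,0,0,0,0,1]]]'
python3 -m creep '[[[0,0,0,0.04,0,0,1],[0,0,0,0,0,0,1]]]'
python3 -m creep '[[[0,0,0,0.04,0,0,1],[0,0,0,0,0,0,1]]]'
" | grep -v orient
```

```text
time_s: 15.45
position: [0.5288, -0.0844, 0.1493]
wrist_force: [0.2, 0.8, -1.3]
opening: 0.0082
time_s: 15.7
position: [0.5288, -0.0844, 0.1482]
wrist_force: [0.3, 1.0, -0.7]
opening: 0.0083
time_s: 15.95
position: [0.5288, -0.0844, 0.1472]
wrist_force: [0.1, 0.4, -1.1]
opening: 0.0079
time_s: 16.2
position: [0.5288, -0.0845, 0.1463]
wrist_force: [-0.5, -1.3, -1.5]
opening: 0.0083
```

```bash
sh -c "
python3 -m creep '[[[0,0,0,0.04,0,0,1],[0,0,0,0,0,0,1]]]'
python3 -m creep '[[[0,0,0,0.04,0,0,1],[0,0,0,0,0,0,1]]]'
python3 -m creep '[[[0,0,0,0.04,0,0,1],[0,0,0,0,0,0,1]]]'
python3 -m creep '[[[0,0,0,0.04,0,0,1],[0,0,0,0,0,0,1]]]'
" | grep -v orient
```

```text
time_s: 16.45
position: [0.5288, -0.0844, 0.1452]
wrist_force: [-0.1, -0.1, -0.6]
opening: 0.0086
time_s: 16.7
position: [0.5288, -0.0844, 0.1443]
wrist_force: [-0.8, 0.8, -0.6]
opening: 0.0083
time_s: 16.95
position: [0.5288, -0.0844, 0.1432]
wrist_force: [-0.6, 0.6, -0.9]
opening: 0.0086
time_s: 17.2
position: [0.5288, -0.0844, 0.1422]
wrist_force: [-0.3, 0.5, -2.0]
opening: 0.0087
```

```bash
sh -c "
python3 -m creep '[[[0,0,0,0.04,0,0,1],[0,0,0,0.04,0,0,1]]]'
python3 -m creep '[[[0,0,0,0.04,0,0,1],[0,0,0,0,0,0,1]]]'
python3 -m creep '[[[0,0,0,0.04,0,0,1],[0,0,0,0,0,0,1]]]'
python3 -m creep '[[[0,0,0,0.04,0,0,1],[0,0,0,0,0,0,1]]]'
python3 -m creep '[[[0,0,0,0.04,0,0,1],[0,0,0,0,0,0,1]]]'
" | grep -v orient
```

```text
time_s: 17.45
position: [0.5288, -0.0844, 0.1402]
wrist_force: [0.1, 0.5, -0.8]
opening: 0.0083
time_s: 17.7
position: [0.5288, -0.0845, 0.1392]
wrist_force: [0.4, -0.1, -0.9]
opening: 0.0086
time_s: 17.95
position: [0.5288, -0.0844, 0.1383]
wrist_force: [1.1, 0.0, -1.5]
opening: 0.0082
time_s: 18.2
position: [0.5289, -0.0845, 0.1375]
wrist_force: [0.2, 0.5, 1.4]
opening: 0.0084
time_s: 18.45
position: [0.5289, -0.0845, 0.1364]
wrist_force: [-0.5, -0.5, 2.9]
opening: 0.0083
```

```bash
sh -c "
python3 -m creep '[[[0,0,0,0.04,0,0,1],[0,0,0,0,0,0,1]]]'
python3 -m creep '[[[0,0,0,0.04,0,0,1],[0,0,0,0,0,0,1]]]'
python3 -m creep '[[[0,0,0,0.04,0,0,1],[0,0,0,0,0,0,1]]]'
python3 -m creep '[[[0,0,0,0.04,0,0,1],[0,0,0,0,0,0,1]]]'
" | grep -v orient
```

```text
time_s: 18.7
position: [0.5289, -0.0845, 0.1354]
wrist_force: [-0.1, -1.0, 3.2]
opening: 0.0086
time_s: 18.95
position: [0.5289, -0.0845, 0.1344]
wrist_force: [-0.5, -0.8, 3.4]
opening: 0.0085
time_s: 19.2
position: [0.5289, -0.0845, 0.1334]
wrist_force: [-0.3, -0.9, 5.1]
opening: 0.0082
time_s: 19.45
position: [0.5289, -0.0845, 0.1324]
wrist_force: [-0.4, -1.5, 3.8]
opening: 0.008
```

The force rises about 0.6 N per mm, which is the wheel spring, so the ring is round the axle and on the boss.

```bash
sh -c "
python3 -m creep '[[[0,0,0,0.03,0,0,1],[0,0,0,0,0,0,1]]]'
python3 -m creep '[[[0,0,0,0.03,0,0,1],[0,0,0,0,0,0,1]]]'
python3 -m creep '[[[0,0,0,0.02,0,0,1],[0,0,0,0,0,0,1]]]'
python3 -m creep '[[[0,0,0,0.02,0,0,1],[0,0,0,0,0,0,1]]]'
" | grep -v orient
```

```text
time_s: 19.7
position: [0.5289, -0.0845, 0.1316]
wrist_force: [0.2, -0.9, 5.5]
opening: 0.0085
time_s: 19.95
position: [0.5289, -0.0845, 0.1309]
wrist_force: [-0.4, -2.2, 5.6]
opening: 0.0082
time_s: 20.2
position: [0.5289, -0.0845, 0.1304]
wrist_force: [-0.7, -0.3, 5.1]
opening: 0.0085
time_s: 20.45
position: [0.5289, -0.0845, 0.13]
wrist_force: [-0.3, -0.5, 6.6]
opening: 0.0083
```

```bash
sh -c "
python3 -m creep '[[[0,0,0,0.02,0,0,1],[0,0,0,0,0,0,1]]]'
python3 -m creep '[[[0,0,0,0.02,0,0,1],[0,0,0,0,0,0,1]]]'
" | grep -v orient
```

```text
time_s: 20.7
position: [0.529, -0.0845, 0.1297]
wrist_force: [-0.4, -1.0, 7.0]
opening: 0.0081
time_s: 20.95
position: [0.5291, -0.0845, 0.1296]
wrist_force: [-2.7, -0.1, 10.5]
opening: 0.0082
```

The wheel bottomed at TCP z of about 0.1296 and the force jumped there. Next I'll open in small steps, moving slightly down to offset the backward swing of the pads.

```bash
sh -c "
python3 -m creep '[[[0,0,0,0.01,0,0,1],[0,0,0,0,0,0,1]]]'
python3 -m creep '[[[0,0,0,0,0,0,0.89],[0,0,0,0,0,0,0.88]]]'
python3 -m creep '[[[0,0,0,0.005,0,0,0.86],[0,0,0,0,0,0,0.86]]]'
" | grep -v orient
```

```text
time_s: 21.2
position: [0.5291, -0.0846, 0.1296]
wrist_force: [-0.8, 0.5, 11.6]
opening: 0.0084
time_s: 21.45
position: [0.5291, -0.0845, 0.1293]
wrist_force: [-1.0, -0.4, 10.5]
opening: 0.0103
time_s: 21.7
position: [0.529, -0.0845, 0.129]
wrist_force: [-0.9, 0.0, 9.3]
opening: 0.0119
```

```bash
sh -c "
python3 -m creep '[[[0,0,0,0.02,0,0,0.85],[0,0,0,0,0,0,0.84]]]'
python3 -m creep '[[[0,0,0,0.015,0,0,0.83],[0,0,0,0,0,0,0.82]]]'
" | grep -v orient
```

```text
time_s: 21.95
position: [0.5291, -0.0844, 0.1286]
wrist_force: [-0.8, -0.2, 9.3]
opening: 0.0137
time_s: 22.2
position: [0.5293, -0.0844, 0.1283]
wrist_force: [0.3, 0.5, 9.4]
opening: 0.015
```

```bash
sh -c "
python3 -m creep '[[[0,0,0,0.02,0,0,0.81],[0,0,0,0,0,0,0.80]]]'
python3 -m creep '[[[0,0,0,0.02,0,0,0.79],[0,0,0,0,0,0,0.78]]]'
" | grep -v orient
```

```text
time_s: 22.45
position: [0.5294, -0.0844, 0.1277]
wrist_force: [0.8, -0.1, 8.4]
opening: 0.0174
time_s: 22.7
position: [0.5293, -0.0844, 0.1271]
wrist_force: [0.8, -0.3, 8.4]
opening: 0.0188
```

```bash
sh -c "
python3 -m creep '[[[0,0,0,0.03,0,0,0.77],[0,0,0,0,0,0,0.76]]]'
python3 -m creep '[[[0,0,0,0.025,0,0,0.75],[0,0,0,0,0,0,0.74]]]'
" | grep -v orient
```

```text
time_s: 22.95
position: [0.5293, -0.0844, 0.1263]
wrist_force: [1.2, -0.4, 7.4]
opening: 0.0207
time_s: 23.2
position: [0.5293, -0.0844, 0.1256]
wrist_force: [0.9, -0.1, 7.0]
opening: 0.0225
```

```bash
sh -c "
python3 -m creep '[[[0,0,0,0.04,0,0,0.74],[0,0,0,0,0,0,0.74]]]'
python3 -m creep '[[[0,0,0,0.03,0,0,0.74],[0,0,0,0,0,0,0.74]]]'
" | grep -v orient
```

```text
time_s: 23.45
position: [0.5292, -0.0844, 0.1246]
wrist_force: [0.0, 1.0, 6.7]
opening: 0.022
time_s: 23.7
position: [0.5294, -0.0843, 0.1244]
wrist_force: [-0.2, 0.6, 11.2]
opening: 0.0222
```

The fingertips now seem to bear on the bars, which gives a firm push. I'll keep opening.

```bash
sh -c "
python3 -m creep '[[[0,0,0,0.015,0,0,0.73],[0,0,0,0,0,0,0.72]]]'
python3 -m creep '[[[0,0,0,0.015,0,0,0.71],[0,0,0,0,0,0,0.70]]]'
" | grep -v orient
```

```text
time_s: 23.95
position: [0.5295, -0.0846, 0.1241]
wrist_force: [1.3, -0.3, 11.4]
opening: 0.0238
time_s: 24.2
position: [0.5297, -0.0849, 0.124]
wrist_force: [0.4, -1.1, 12.2]
opening: 0.0258
```

```bash
sh -c "
python3 -m creep '[[[0,0,0,0.01,0,0,0.69],[0,0,0,0,0,0,0.68]]]'
python3 -m creep '[[[0,0,0,0.01,0,0,0.67],[0,0,0,0,0,0,0.66]]]'
python3 -m creep '[[[0,0,0,0.01,0,0,0.65],[0,0,0,0,0,0,0.64]]]'
" | grep -v orient
```

```text
time_s: 24.45
position: [0.5298, -0.0852, 0.1238]
wrist_force: [-0.4, -1.9, 12.4]
opening: 0.0268
time_s: 24.7
position: [0.53, -0.0854, 0.1237]
wrist_force: [0.6, -4.1, 13.4]
opening: 0.029
time_s: 24.95
position: [0.5301, -0.0855, 0.1235]
wrist_force: [-0.3, -3.9, 13.5]
opening: 0.0307
```

```bash
sh -c "
python3 -m creep '[[[0,0,0,0.005,0,0,0.63],[0,0,0,0,0,0,0.62]]]'
python3 -m creep '[[[0,0,0,0.01,0,0,0.61],[0,0,0,0,0,0,0.60]]]'
python3 -m creep '[[[0,0,0,0.01,0,0,0.59],[0,0,0,0,0,0,0.58]]]'
" | grep -v orient
```

```text
time_s: 25.2
position: [0.53, -0.0854, 0.1233]
wrist_force: [0.7, -3.8, 13.1]
opening: 0.0325
time_s: 25.45
position: [0.5301, -0.0855, 0.1231]
wrist_force: [0.3, -4.9, 13.4]
opening: 0.0339
time_s: 25.7
position: [0.5301, -0.0855, 0.1229]
wrist_force: [1.1, -3.2, 14.2]
opening: 0.0358
```

```bash
sh -c "
python3 -m creep '[[[0,0,0,0.005,0,0,0.56],[0,0,0,0,0,0,0.54]]]'
python3 -m creep '[[[0,0,0,0.005,0,0,0.52],[0,0,0,0,0,0,0.50]]]'
" | grep -v orient
```

```text
time_s: 25.95
position: [0.5295, -0.0851, 0.1222]
wrist_force: [0.7, -3.1, 10.9]
opening: 0.0392
time_s: 26.2
position: [0.5292, -0.0851, 0.1216]
wrist_force: [-0.1, -3.9, 7.5]
opening: 0.0428
```

The pads are clear of the lugs now. I'll give one gentle extra push on the bars so the ring seats, then look.

```bash
sh -c "
python3 -m creep '[[[0,0,0,0.02,0,0,0.5],[0,0,0,0,0,0,0.5]]]'
python3 -m creep '[[[0,0,0,0.02,0,0,0.5],[0,0,0,0,0,0,0.5]]]'
python3 -m creep '[[[0,0,0,0.02,0,0,0.5],[0,0,0,0,0,0,0.5]]]'
" | grep -v orient
```

```text
time_s: 26.45
position: [0.5294, -0.085, 0.1214]
wrist_force: [0.2, -2.9, 10.1]
opening: 0.0432
time_s: 26.7
position: [0.5295, -0.085, 0.1213]
wrist_force: [-1.2, -3.3, 11.9]
opening: 0.0423
time_s: 26.95
position: [0.5296, -0.0849, 0.1211]
wrist_force: [-0.8, -2.0, 15.2]
opening: 0.0428
```

```bash
sh -c "
python3 -m creep '[[[0,0,0,0,0,0,0.3],[0,0,0,0,0,0,0],[0,0,0,0,0,0,0],[0,0,0,0,0,0,0]]]'
python3 -m creep '[[[0,0,0,-0.2,0,0,0],[0,0,0,-0.6,0,0,0],[0,0,0,-1,0,0,0],[0,0,0,-1,0,0,0],[0,0,0,-1,0,0,0]]]'
python3 -m creep '[[[0,0,0,-1,0,0,0],[0,0,0,-0.5,0.7,1,0],[0,0,0,0,0.7,1,0],[0,0,0,0,0.7,1,0],[0,0,0,0,0.7,1,0]]]'
python3 -m creep '[[[0,0,0,0,0.7,1,0],[0,0,0,0,0.7,1,0],[0,0,0,0,0.7,1,0],[0,0,0,0,0.7,1,0],[0,0,0,0,0.7,1,0]]]'
python3 -m creep '[[[0,0,0,0,0.7,1,0],[0,0,0,0,0.7,1,0],[0,0,0,0,0.7,0.5,0],[0,0,0,0,0.7,0.5,0],[0,0,0,0,0,0,0]]]'
" | grep -v orient
python3 - <<'E'
from h import *
T=read_camera("top");S=read_camera("scene")
P=[.5297,-.0842,.1];o=[]
for C,w in((T,64),(S,80)):
    u=px(C,P);x=int(u[0]-w/2);y=int(u[1]-w*.65);print(x,y,w);o.append(cv2.resize(C["frame"][y:y+w,x:x+w],(400,400),interpolation=cv2.INTER_CUBIC))
cv2.imwrite("pics/fT.png",T["frame"]);cv2.imwrite("pics/fS.png",S["frame"]);cv2.imwrite("pics/f.png",np.hstack(o))
E
```

```text
time_s: 27.45
position: [0.5287, -0.0843, 0.1193]
wrist_force: [0.2, 0.4, -0.1]
opening: 0.0853
time_s: 28.08
position: [0.5287, -0.0844, 0.2157]
wrist_force: [0.2, -0.3, 1.0]
opening: 0.0856
time_s: 28.7
position: [0.4518, -0.1803, 0.2525]
wrist_force: [0.6, 0.0, 0.2]
opening: 0.0854
time_s: 29.32
position: [0.3564, -0.2995, 0.2525]
wrist_force: [-0.0, -1.0, 0.2]
opening: 0.0852
time_s: 29.95
position: [0.3047, -0.3882, 0.2518]
wrist_force: [0.0, 0.7, -0.1]
opening: 0.0857
293 189 64
306 156 80
```

View pics/f.png

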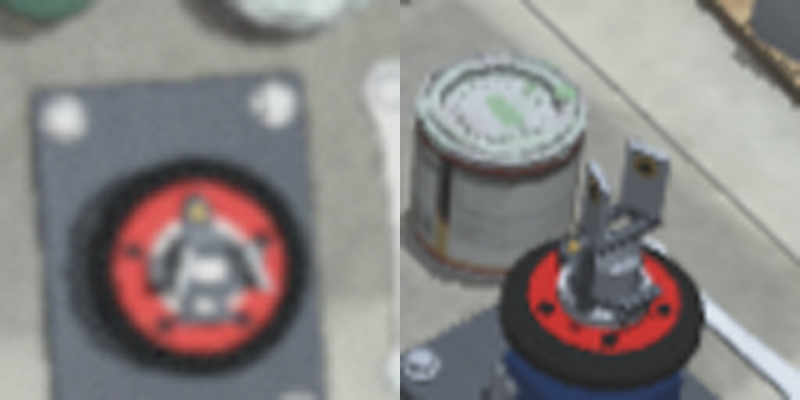

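The top crop shows the ring round the axle on the boss, with the hinge at (195,212). The scene crop shows both lugs upright and apart at (597,190) and (645,165). To tell closed from merely gripping the plain rod, I'll enlarge and measure the lug span and height.

```bash
python3 - <<'E'
from h import *
T=cv2.imread("pics/fT.png");S=cv2.imread("pics/fS.png")
a=cv2.resize(T[216:246,308:338],(400,400),interpolation=cv2.INTER_CUBIC)
b=cv2.resize(S[180:220,330:370],(400,400),interpolation=cv2.INTER_CUBIC)
cv2.imwrite("pics/l.png",np.hstack([a,b]))
E
```

```text
(no output)
```

View pics/l.png

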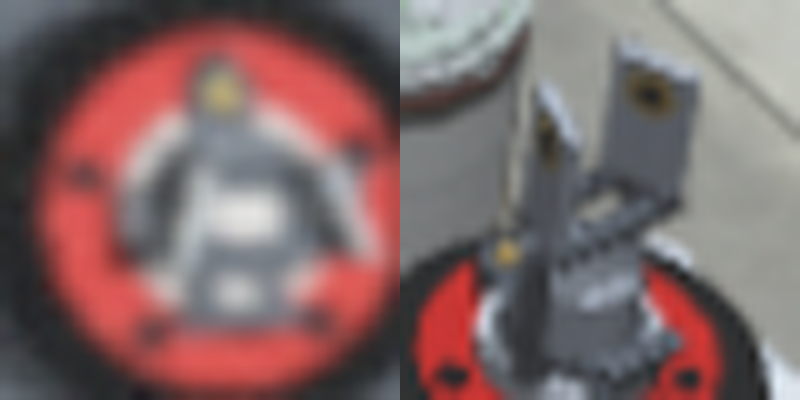

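```bash
python3 - <<'E'
from h import *
np.set_printoptions(precision=4,suppress=True)
T=read_camera("top");S=read_camera("scene")
t=lambda X,Y:(308+(X+.5)*.075-.5,216+(Y+.5)*.075-.5); s=lambda X,Y:(330+(X-399.5)*.1-.5,180+(Y+.5)*.1-.5)
tp=[(207,170),(185,268),(333,163),(368,258)]; sp=[(537,88),(574,147),(620,43),(697,72)]
for z in(.145,.157,.165):
    for n,C,f,pp in(("top",T,t,tp),("scene",S,s,sp)):
        q=np.array([ray(C,*f(*p),z)[:2] for p in pp]);l=(q[0]+q[1])/2;r=(q[2]+q[3])/2
        a=[np.degrees(np.arctan2(*(q[i+1]-q[i])[::-1]))%360 for i in(0,2)]
        print(z,n,"L",l,"R",r,"mid",(l+r)/2,"span",np.hypot(*(l-r))*1e3,"angles",a[0],a[1],a[1]-a[0])
h=ray(T,*t(220,92),.092);print("hinge",h, "pin->axle mm",np.hypot(*(h[:2]-[.5297,-.0842]))*1e3)
E
```

```text
0.145 top L [ 0.5283 -0.073 ] R [ 0.53   -0.0983] mid [ 0.5292 -0.0856] span 25.39090180517686 angles 167.87694731525232 200.75398540668047 32.87703809142815
0.145 scene L [ 0.5355 -0.0802] R [ 0.5397 -0.1082] mid [ 0.5376 -0.0942] span 28.293131160950566 angles 168.0808293201675 209.1926005208636 41.1117712006961
0.157 top L [ 0.5283 -0.0718] R [ 0.5301 -0.0968] mid [ 0.5292 -0.0843] span 25.06991641105528 angles 167.87694731525238 200.75398540668047 32.87703809142809
0.157 scene L [ 0.5254 -0.0714] R [ 0.5296 -0.0988] mid [ 0.5275 -0.0851] span 27.71033433999887 angles 168.0808293201675 209.19260052086346 41.111771200695955
0.165 top L [ 0.5284 -0.071 ] R [ 0.5301 -0.0958] mid [ 0.5292 -0.0834] span 24.855926148307546 angles 167.87694731525232 200.75398540668033 32.877038091428005
0.165 scene L [ 0.5187 -0.0656] R [ 0.5228 -0.0926] mid [ 0.5207 -0.0791] span 27.321803126031064 angles 168.08082932016762 209.1926005208636 41.11177120069598
hinge [ 0.5501 -0.082   0.092 ] pin->axle mm 20.50116428047428
```

The lug span is 25.1 and 27.7 mm in the two views, against about 26.4 mm relaxed on the table. The lug angle averages 37°, against 36–39° relaxed, so the ring is closed. The two views agree on a lug-top height of about 0.156 m, which puts the underside at about 0.089 m, and the pin is 20.5 mm from the axle. I'll hand it in.

```bash
python3 -c "
from station import manip,readout
print(readout.read_state()['time_s']);print(manip.hand_in())"
```

```text
30.15
the job is handed in; nothing more can be done
None
```

The snap ring looks closed in the axle's groove above the wheel, and I handed the job in at 30.2 s; no verdict came back.

**What I did:** I squeezed the lugs with 40 N and carried the ring spread over the axle. The ring met the boss with its underside at about 98 mm. I pushed the wheel down to its stop at about 11 to 12 N on the wrist. I then opened the gripper in small steps while still pressing down, with at most about 15 N on the wrist, lifted straight off and moved well clear.

**Final checks (both cameras):**
- **Closed:** the lug span is 25.1 mm in one view and 27.7 mm in the other, against about 26.4 mm when relaxed. The angle between the lugs is 33° and 41°, averaging the relaxed value.
- **Height:** the underside is at about 89 mm, inside the groove range.
- **Centring:** the hinge pin is 20.5 mm from the axle axis, as it should be if the ring is centred. Taken from the lug midpoint instead, the ring is about 3 mm off, which is within pixel error.
- **Bystanders:** the parts in view (tin and spanner) looked undisturbed; I did not measure the bystanders after the fit.

**What disagreed:**
- While gripping, the opening read 8.4 mm, not the 13.5 mm expected at the stop.
- The ring sat about 4 mm behind the grip, not 8 mm, so I used the measured offset.
- Several pictures were blocked by the arm.

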